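# Spring the drawer catch and stop the drawer with the other finger

### The arm

A 6-joint arm with a two-finger parallel gripper is mounted at the origin on the work surface. World frame = base frame: x ahead of the robot, y to its left, z up, the work surface at z = 0. Lengths are in m, angles in rad, forces in N, time in s.
With the tool pointing down it reaches from about 0.3 to 0.875 m from the base axis. Payload 6.4 kg.
Tool frame: the origin (TCP) lies between the finger pads; the fingertips stand 25 mm ahead of it and the grasp point (between the pads) lies 6 mm ahead of it; y points along the fingers, x is the direction in which the jaws open and shut, and the axes are right-handed (so a half turn about y gives the same grasp; the last joint's range is limited). The gripper opens to 85 mm and grips with 20 to 120 N. Pads are 22 mm wide; open, the fingers measure 114 mm over their backs; the gripper's body (76 mm by 85 mm) begins 54 mm behind the grasp point. The pads swing forward as they close: fully open they stand 13 mm farther back than shut.
Start: joints at [0.93, 0.181, 1.607, -0, 1.354, -0.206], TCP at [0.242, 0.522, 0.256] pointing down, gripper open.
Joint ranges: [-2.99, 2.99], [-0.89, 2.07], [0.3, 2.58], [-1.14, 4.28], [0, 2.63], [-3.12, 3.12]. Speed limits (rad/s): [2.57, 2.57, 3.01, 3.14, 3.14, 3.14].

### API

Orientations are given as a unit quaternion [w, x, y, z].
In Python, from bench import ctrl, vision, ticket, find_in, regions_of, pinpoint gives the robot as it stands.
- The arm moves only by the tool apply_moves, never from a script. Its argument "increments" is a list of rows, each an object of numbers: "x", "y", "z": the shift along the tool's x, y, z in cm; "ax", "ay", "az": the turn, a rotation vector about the tool's x, y, z in rad; "grip": the closure, from 0 (fully open) to 1 (shut). A call has 1 to 12 rows; each row is the pose to reach, as a shift and turn from the pose measured when the call began, along the tool's axes at that moment; what a row does not reach only later rows make up. A row lasts 1/8 s, in which the tool goes at most 62.5 mm and 10.7 degrees, less where a joint would pass 70% of its speed; a pose out of reach is approached as far as the arm can. A call with a gripper value outside its range is refused whole. The fingers move at their own pace and stop on an object; the grip force is fixed at half the most. Time passes only in rows, so rows that repeat a pose let the fingers close. It gives the time, the measured TCP pose, the force and the opening at its end, in the units of the state.
- ctrl.get_obs(): the state, without advancing time (a new reading comes with each control period).
- vision.camera(name): name is "side" or "top"; returns the picture (400x640x3 uint8, red, green, blue); there is no depth.
- vision.camera_params(name): a dict with "intrinsics" (3x3 intrinsics, pixels), "k1" (the pictures are not rectified: a ray, as slopes to the right and down, at radius r is drawn at 1 + k1 r^2 times it, then the intrinsics apply), "R" (3x3) and "t" (3): a world point X has camera coordinates R X + t. Camera axes: x right, y down, z forward; pixel columns grow to the right and rows downward; lengths in m; the calibration is good to about 2 mm. A picture is of the moment at which its call begins. camera_params takes no time and is no camera call.
- ticket.hand_in(): hands the job in, once; it reports no verdict.
Trained networks look in the newest picture that a camera, given by its name, has taken for a name from the list of things; names that differ only in an ending like _2 or _b are one class to them, and where a whole thing is asked for, a point or a joint stands for the part that bears it (a point fixed in the world has none). Each returns a list of dicts, best first, with "p" (0 to 1); they miss things now and then, are a little off and sometimes report something else, mostly with a low value. They report only what shows in the picture. A call takes as long as a camera call.
- find_in(camera, query): "rect" ([centre column, centre row, width, height] in pixels, round what is visible of it).
- regions_of(camera, query): "mask" (400x640 bool, what is visible of it) and "rect" ([centre column, centre row, width, height] in pixels, round what is visible of it).
- pinpoint(camera, query): "xy" ([column, row] in pixels: a listed point, or the origin of a listed thing).
The state is a dict: "time_s": time; "q": joint angles; "dq": joint speeds; "joint_efforts": joint torques, N m; "eef_pos": TCP position; "eef_rot": TCP orientation; "wrist_force": force on the tool from outside, world axes, zero at the start; "torque": the same for the moment, N m; "opening": opening from 0.0 (shut) to 1.0 (fully open).
Only numpy, scipy, OpenCV 4.12 (cv2) and the standard library are available. Lean on these libraries where they do the work, as an engineer would, in place of code of your own. Each camera call takes 0.05 s, during which the arm holds its last target.

### The job

Open the drawer of the plywood chest with the two carrying handles without letting it shoot out at the wares before it: with one fingertip press the round catch key on its deck and, key still down, stop the drawer with the other fingertip, waiting in front of its front board, when it has sprung about 2 cm, 3 at most. Then let it ease out after the finger until its spring is spent, about 4 cm open, and come away, leaving it there with the key up. Do not grip the front board or pull it from behind, leave the other chest alone, and do not shift or pick up anything standing around.

Things in the scene. Friction and masses are not known exactly. Their poses are not given: they have to be found in the camera images.
- chest: The chest to open, fixed: birch plywood, 230 mm wide (y), 200 deep (x); only this one has two upright carrying handles, at its ends (tops at 140 mm). Origin: centre of its underside on the table; z up, -x out of its front, the way the drawer opens. Flat tray deck 86 mm above the table, back rail 105, side cheeks 100 high; a spring barrel sticks out 30 mm behind.
- chest_key_top (a point): Centre of the top of its catch key, an upright steel button 26 mm across on the deck's centre line, 40 mm behind the outer face of the shut front board (28 behind its inner face). Top 13 mm above the deck; travels 9 mm straight down on a spring (2 N at first, 5 N at the bottom, plus under 1 N rubbing) and comes up when let go. It frees the drawer at about 3 to 5 mm.
- chest_key (a joint): How far that key is pressed down, in m: 0 up, 0.009 fully down.
- chest_drawer (a joint): How far its drawer is out (m): 0 shut on the catch, 0.125 at the stop. 0.5 to 0.8 kg on runners with 0.5 N friction; slides along the chest's -x. Once freed, a spring plunger pushes it with 6 N, falling to 2.4 N at 0.040, where the plunger stops; then it coasts. Not caught, it is several cm out within 0.2 s and runs on towards the wares in front.
- chest_front: Outer layer of the drawer's front board (plywood, cane window): 230 mm wide, from 10 to 114 mm above the table, so it stands 28 mm above the deck as the tray's front rail; the whole board is 12 mm thick. Moves with the drawer. Its frame lies on the chest's when shut; outer face at x = -0.112 in it.
- chest_lining: The inner 5 mm layer of the same front board, its inner face at x = -0.100 in this frame (which moves with the drawer and lies on the chest's frame when shut). The fingers must not pull or squeeze on it.
- chest_edge (a point): Middle of the upper edge of that front board, on its outer face, 114 mm above the table; it moves with the drawer.
- plain: The other chest, to be left alone: same make, depth and heights, but 190 mm wide and without carrying handles. Origin: centre of its underside; -x out of its front.
- plain_key (a joint): Press of the other chest's key, in m, 0 up.
- plain_drawer (a joint): How far the other chest's drawer is out, in m, 0 shut.
- jar: Glass jar with a wooden lid, 54 mm across, 88 mm high, standing about 9 to 10 cm in front of the drawer to be opened. Origin: centre of its underside.
- mill: Turned dark wooden mill, 48 mm across, 102 mm high, standing beside the jar in front of the same drawer. Origin: centre of its underside.
- bowl: Small wooden bowl, 80 mm across, 34 mm high, on the deck of the chest with handles, towards its back. Origin: centre of its underside.
- knob: Loose turned wooden drawer knob, 34 mm across, 30 mm high, on the deck of the chest with handles, towards its back. Origin: centre of its underside.
- tin: Round tin, 56 mm across, 60 mm high, on the deck of the other chest. Origin: centre of its underside.
- mug: White mug, 72 mm across, 80 mm high, in front of the other chest. Origin: centre of its underside.
- spatula: Wooden spatula, 260 mm long, lying flat on the table to the right. Origin: centre of its underside.
- caddy: Flat square stack of cork coasters, 90 x 90 x 30 mm, on the table to the left. Origin: centre of its underside.

How it is judged:
By the outcome, as a careful person would: the job done as asked, in the order asked, and still so for the second after the job is handed in, with the robot touching nothing.
It also fails if it takes over 45 s, if anything falls off the work surface, if the arm or the gripper's body presses on something with over 40 N, if the wrist force passes 120 N, or if a joint passes its speed limit or range.

## Working session

There is one attempt and no reset: what is moved stays moved. The work goes in short steps, Python scripts to look and compute and a tool call to move; the robot and the scene stay as the last step left them, time stands still between calls to the robot, and variables do not carry over. Pictures are saved under pics/ and viewed, and the job is handed in when it is done.

Besides the shell and the picture viewer there is one more tool, called after "Request:" as name(argument=value, ...), one argument or row to a line, values as JSON. apply_moves: Moves the arm, as the interface text tells. Its arguments: {"type":"object","properties":{"increments":{"type":"array","items":{"type":"object","properties":{"x":{"type":"number"},"y":{"type":"number"},"z":{"type":"number"},"ax":{"type":"number"},"ay":{"type":"number"},"az":{"type":"number"},"grip":{"type":"number"}}}}},"required":["increments"]}

```bash
ls; mkdir -p pics
python3 - <<'E'
from bench import ctrl, vision
import cv2
o=ctrl.get_obs();print(o)
for c in("side","top"):
    im=vision.camera(c);cv2.imwrite(f"pics/{c}0.png",im[:,:,::-1]);print(c,vision.camera_params(c))
E
```

```text
pics
{'time_s': 0.0, 'q': array([ 9.29687894e-01,  1.81558745e-01,  1.60802249e+00,  4.38362951e-07,
        1.35379195e+00, -2.06327976e-01]), 'dq': array([ 0.00016527,  0.00058298,  0.00024352, -0.00091881, -0.00130789,
        0.00192331]), 'joint_efforts': array([-5.70202264e-04, -4.44888103e+01, -3.51327789e+01, -4.84282245e-04,
        9.44614818e-03, -1.27859400e-05]), 'eef_pos': array([0.24188027, 0.52108226, 0.25536716]), 'eef_rot': array([-0.59585001,  0.59629523,  0.3798018 , -0.38097948]), 'wrist_force': array([-0.32185586, -0.50807704, -0.38197995]), 'torque': array([ 0.00413778,  0.02249731, -0.04263519]), 'opening': 1.00137531192396}
side {'intrinsics': array([[434.57718636,   0.        , 311.81998629],
       [  0.        , 434.57718636, 193.55456564],
       [  0.        ,   0.        ,   1.        ]]), 'k1': 0.0181284353937446, 'R': array([[ 0.95356028, -0.30119383, -0.00225004],
       [-0.19684756, -0.6175178 , -0.76152663],
       [ 0.22797769,  0.72660446, -0.64812971]]), 't': array([-0.49277152,  0.15379391,  1.12752949])}
top {'intrinsics': array([[388.48339116,   0.        , 311.68213072],
       [  0.        , 388.48339116, 198.38848951],
       [  0.        ,   0.        ,   1.        ]]), 'k1': -0.017306227281433263, 'R': array([[-0.02848071, -0.99956108,  0.00815405],
       [-0.99297085,  0.02735354, -0.11515505],
       [ 0.11488146, -0.01137643, -0.99331406]]), 't': array([-0.00934072,  0.52432806,  1.27155869])}
```

View pics/side0.png

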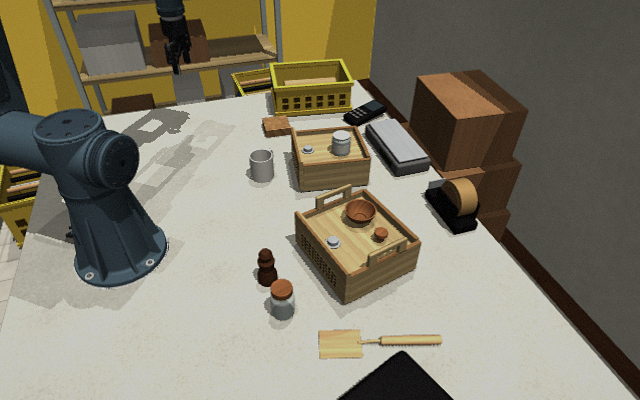

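View pics/top0.png

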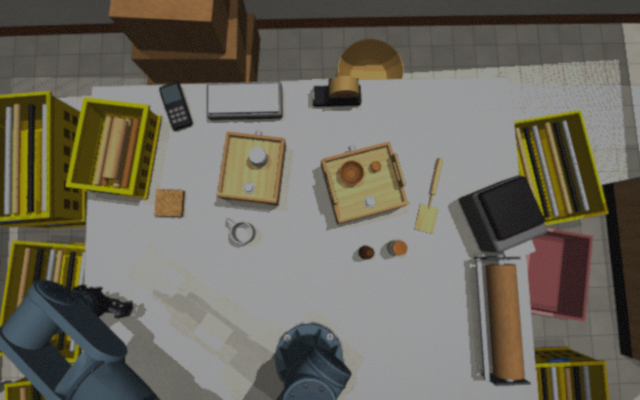

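```bash
cat > h.py <<'E'
import numpy as np,cv2
from scipy.optimize import least_squares
from bench import ctrl, vision, find_in, regions_of, pinpoint
P={c:vision.camera_params(c) for c in("side","top")}
def proj(c,X):
    p=P[c];Y=np.atleast_2d(X)@p["R"].T+p["t"];s=Y[:,:2]/Y[:,2:]
    s=s*(1+p["k1"]*(s**2).sum(1,keepdims=True))
    return s@p["intrinsics"][:2,:2].T+p["intrinsics"][:2,2]
def tri(uv): # dict cam->uv
    return least_squares(lambda X:np.concatenate([proj(c,X)[0]-uv[c] for c in uv]),[0.5,0,0.1])
def onz(c,uv,z):
    return least_squares(lambda a:proj(c,[a[0],a[1],z])[0]-uv,[0.5,0]).x
def zoom(im,x0,y0,x1,y1,s,name):
    cv2.imwrite(name,cv2.resize(im[y0:y1,x0:x1,::-1],None,fx=s,fy=s,interpolation=cv2.INTER_CUBIC))
E
python3 - <<'E'
from h import *
im={}
for c in P: im[c]=vision.camera(c); np.save(f"{c}.npy",im[c])
zoom(im["top"],310,130,430,270,4,"pics/tz.png")
zoom(im["side"],240,170,440,330,4,"pics/sz.png")
for q in["chest","chest_key_top","chest_edge","jar","mill","bowl","knob","plain"]:
    uv={}
    for c in P:
        r=pinpoint(c,q); print(q,c,[(np.round(a["xy"],1),round(a["p"],2)) for a in r[:2]])
        if r: uv[c]=np.array(r[0]["xy"])
    if len(uv)==2: s=tri(uv);print("   ",s.x.round(4),s.fun.round(2))
E
```

```text
chest side [(array([353.4, 256. ]), 0.86)]
chest top [(array([358.4, 183.8]), 0.91)]
    [ 0.572  -0.1871 -0.0062] [ 0.53 -0.09 -0.16  0.71]
chest_key_top side [(array([332.4, 237.9]), 0.55), (array([359.3, 221.9]), 0.48)]
chest_key_top top [(array([370.4, 199.8]), 0.59)]
    [ 0.5034 -0.2082  0.1038] [ 0.55 -0.09 -0.15  0.73]
chest_edge side [(array([319. , 241.5]), 0.82)]
chest_edge top [(array([372.2, 212.8]), 0.56)]
    [ 0.4662 -0.2125  0.1073] [-0.49  0.07  0.12 -0.66]
jar side [(array([280.5, 311.8]), 0.75)]
jar top [(array([398.4, 245.8]), 0.78)]
    [ 0.3496 -0.3088  0.0153] [ 1.62 -0.18 -0.32  2.42]
mill side [(array([357.1, 255.8]), 0.68), (array([264.8, 281.9]), 0.65)]
mill top [(array([364.8, 251.5]), 0.59), (array([257.2, 161.8]), 0.3)]
    [ 0.4814 -0.2245  0.0487] [-31.19   4.71   8.05 -42.64]
bowl side [(array([359.4, 223.2]), 0.6)]
bowl top [(array([350.2, 174.2]), 0.6)]
    [ 0.5957 -0.1519  0.072 ] [-0.11  0.02  0.03 -0.15]
knob side [(array([379.8, 238.3]), 0.56), (array([356.1, 256.9]), 0.16)]
knob top [(array([374.6, 170.9]), 0.62), (array([255.5, 169.3]), 0.47)]
    [ 0.6093 -0.2315  0.0905] [-1.99  0.39  0.67 -2.67]
plain side [(array([331.3, 172.4]), 0.9), (array([344.5, 150. ]), 0.65)]
plain top [(array([257.6, 171.9]), 0.74)]
    [ 0.6288  0.1591 -0.0017] [-1.03  0.17  0.23 -1.11]
```

View pics/tz.png

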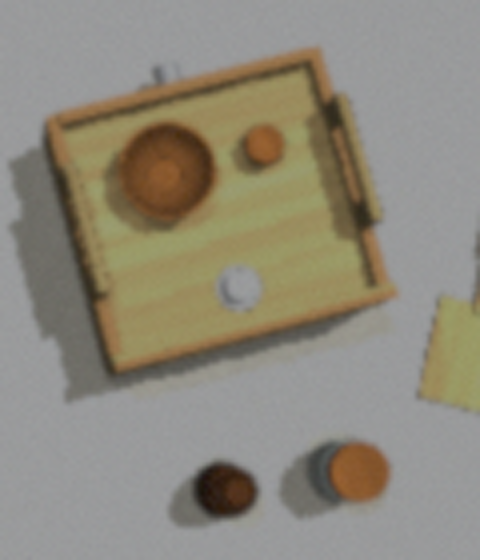

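View pics/sz.png

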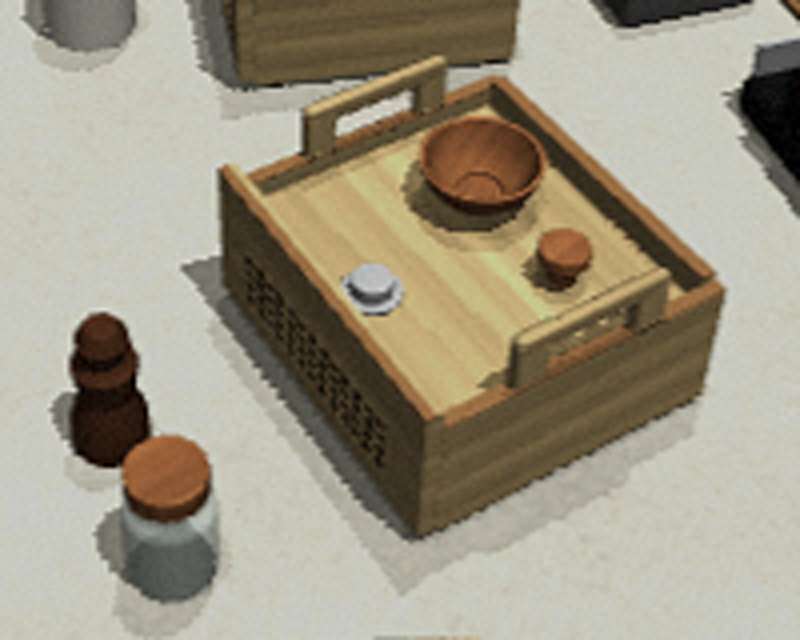

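```bash
cat > fit.py <<'E'
from h import *
obs=[("top",(-.112,.115,.114),(338,223)),("top",(-.112,-.115,.114),(409,203)),("top",(.1,-.115,.105),(389.7,142.5)),("top",(.1,.115,.105),(322,159.5)),
("side",(-.112,.115,.114),(295.3,212)),("side",(-.112,-.115,.114),(347,274.7)),("side",(-.112,-.115,.010),(345,303)),("side",(.1,-.115,.105),(420.5,242)),
("top",(-.072,0,.099),(370,201.2)),("side",(-.072,0,.099),(333.2,240)),
("top",(-.072,0,.099),(370.4,199.8)),("side",(-.072,0,.099),(332.4,237.9)),("side",(-.112,0,.114),(319,241.5)),("top",(-.112,0,.114),(372.2,212.8))]
def W(a,p):
    c,s=np.cos(a[2]),np.sin(a[2]);return np.array([a[0]+c*p[0]-s*p[1],a[1]+s*p[0]+c*p[1],p[2]])
def f(a): return np.concatenate([proj(c,W(a,p))[0]-uv for c,p,uv in obs])
s=least_squares(f,[.57,-.19,.2],loss="soft_l1",f_scale=1.)
A=s.x
if __name__=="__main__":
    print(A); print(f(A).reshape(-1,2).round(1))
    for c in P:
        o=[x for x in obs if x[0]==c]
        ss=least_squares(lambda a:np.concatenate([proj(c,W(a,p))[0]-uv for c,p,uv in o]),A,loss="soft_l1");print(c,ss.x)
    print("key",W(A,(-.072,0,.099)),"edge",W(A,(-.112,0,.114)))
    for n,z,uvt in(("jar",.088,(399.5,247.7)),("mill",.102,(368.8,252.5)),):
        x=onz("top",np.array(uvt),z); c,s_=np.cos(A[2]),np.sin(A[2]);d=x-A[:2];print(n,x,"in chest",c*d[0]+s_*d[1],-s_*d[0]+c*d[1])
    for c in P:
        im=np.load(c+".npy").copy()
        im=cv2.resize(im,None,fx=4,fy=4,interpolation=cv2.INTER_CUBIC)
        def line(p,q):
            a,b=[((proj(c,W(A,t))[0]+.5)*4).astype(int) for t in(p,q)];cv2.line(im,tuple(map(int,a)),tuple(map(int,b)),(255,0,0),1)
        for z in(.01,.114): line((-.112,.115,z),(-.112,-.115,z))
        for y in(.115,-.115): line((-.112,y,.114),(-.112,y,.01)); line((-.1,y,.1),(.1,y,.1))
        line((.1,.115,.105),(.1,-.115,.105))
        pts=[((proj(c,W(A,(-.072+.013*np.cos(t),.013*np.sin(t),.099)))[0]+.5)*4).astype(int) for t in np.linspace(0,6.28,20)]
        cv2.polylines(im,[np.array(pts,np.int32)],True,(255,0,0),1)
        b={"top":(310,130,430,270),"side":(240,170,440,315)}[c]
        cv2.imwrite(f"pics/fit_{c}.png",im[b[1]*4:b[3]*4,b[0]*4:b[2]*4,::-1])
E
python3 fit.py
```

```text
[ 0.57330347 -0.19119373  0.23194832]
[[ 0.7 -1. ]
 [ 0.2  0.1]
 [ 0.1 -2.3]
 [-1.1 -1.4]
 [-1.2 -0. ]
 [-0.5  0.3]
 [-0.7  1.2]
 [ 1.1 -1.4]
 [-0.1 -0.4]
 [-0.5 -0.9]
 [-0.5  1. ]
 [ 0.3  1.2]
 [-0.6 -0.4]
 [ 1.9 -0.3]]
side [ 0.57442303 -0.19163539  0.22731287]
top [ 0.5714862  -0.19083194  0.23095979]
key [ 0.5032316  -0.20774466  0.099     ] edge [ 0.46430278 -0.21693963  0.114     ]
jar [ 0.35249756 -0.29671408] in chest -0.23914919754840283 -0.051936992692223
mill [ 0.340715   -0.19656749] in chest -0.2275951241840894 0.04823621096158492
```

View pics/fit_top.png

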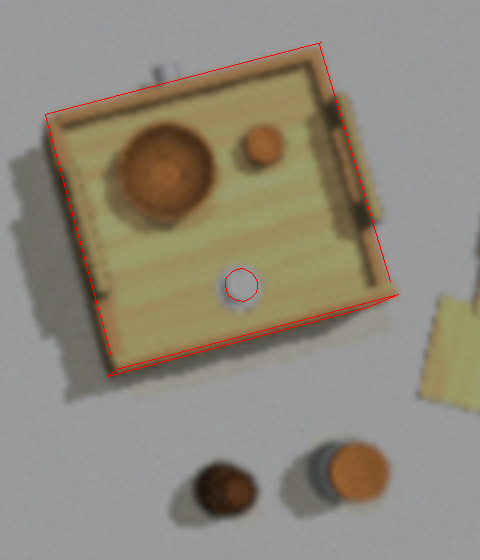

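View pics/fit_side.png

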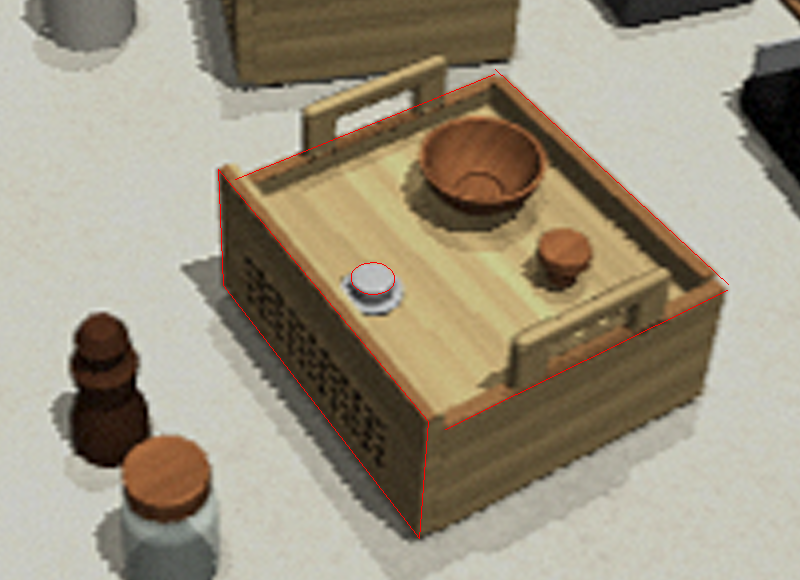

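```bash
cat > mv.py <<'E'
from h import *
from scipy.spatial.transform import Rotation as R
from fit import A,W
def cur():
    o=ctrl.get_obs();return o["eef_pos"],R.from_quat(np.roll(o["eef_rot"],-1)),o
def chestR(sgn=1,A=A):
    c,s=np.cos(A[2]),np.sin(A[2]);x=sgn*np.array([c,s,0]);y=np.array([0,0,-1.]);return R.from_matrix(np.c_[x,y,np.cross(x,y)])
def delta(pos,Rt):
    p,r,o=cur();return (r.inv().apply(pos-p)*100).round(2),(r.inv()*Rt).as_rotvec().round(3)
E
python3 - <<'E'
from mv import *
p,r,o=cur();print(r.as_matrix().round(3))
t=W(A,(-.132+.0265,0,.20))
for s in(1,-1): print(s,t,delta(t,chestR(s)))
E
```

```text
[[ 0.421  0.    -0.907]
 [ 0.907  0.     0.421]
 [ 0.    -1.    -0.   ]]
1 [ 0.47062872 -0.21544545  0.2       ] (array([-57.22,   5.63, -51.76]), array([-0.   ,  0.904,  0.   ]))
-1 [ 0.47062872 -0.21544545  0.2       ] (array([-57.22,   5.63, -51.76]), array([ 0.   , -2.238,  0.   ]))
```

Request:
apply_moves(
  increments=[
    {"x": -4.4,"z": -4,"ay": 0.07,"grip": 0.38},
    {"x": -8.8,"z": -8,"ay": 0.14,"grip": 0.38},
    {"x": -13.2,"z": -12,"ay": 0.21,"grip": 0.38},
    {"x": -17.6,"z": -16,"ay": 0.28,"grip": 0.38},
    {"x": -22,"z": -20,"ay": 0.35,"grip": 0.38},
    {"x": -26.4,"z": -24,"ay": 0.42,"grip": 0.38},
    {"x": -30.8,"z": -28,"ay": 0.49,"grip": 0.38},
    {"x": -35.2,"z": -32,"ay": 0.56,"grip": 0.38},
    {"x": -39.6,"z": -36,"ay": 0.63,"grip": 0.38},
    {"x": -44,"z": -40,"ay": 0.7,"grip": 0.38},
    {"x": -48.4,"z": -44,"ay": 0.77,"grip": 0.38},
    {"x": -52.8,"z": -48,"ay": 0.84,"grip": 0.38},
  ],
)

```text
invalid input
```

Run:
```python
from mv import *
p,r,o=cur();print(p,o["opening"],o["time_s"],o["wrist_force"])
t=W(A,(-.132+.0265,0,.20))
print(delta(t,chestR(1)))
```

```text
[0.24221665 0.52151491 0.25628886] 0.9967341306834602 1.0 [ 0.89945591  0.14959404 -0.2797758 ]
(array([-57.22,   5.63, -51.76]), array([-0.   ,  0.904,  0.   ]))
```

Request:
apply_moves(
  increments=[
    {"x": -4.4,"y": 0.0,"z": -4.0,"ax": 0.0,"ay": 0.07,"az": 0.0,"grip": 0.38},
    {"x": -8.8,"y": 0.0,"z": -8.0,"ax": 0.0,"ay": 0.14,"az": 0.0,"grip": 0.38},
    {"x": -13.2,"y": 0.0,"z": -12.0,"ax": 0.0,"ay": 0.21,"az": 0.0,"grip": 0.38},
    {"x": -17.6,"y": 0.0,"z": -16.0,"ax": 0.0,"ay": 0.28,"az": 0.0,"grip": 0.38},
    {"x": -22.0,"y": 0.0,"z": -20.0,"ax": 0.0,"ay": 0.35,"az": 0.0,"grip": 0.38},
    {"x": -26.4,"y": 0.0,"z": -24.0,"ax": 0.0,"ay": 0.42,"az": 0.0,"grip": 0.38},
    {"x": -30.8,"y": 0.0,"z": -28.0,"ax": 0.0,"ay": 0.49,"az": 0.0,"grip": 0.38},
    {"x": -35.2,"y": 0.0,"z": -32.0,"ax": 0.0,"ay": 0.56,"az": 0.0,"grip": 0.38},
    {"x": -39.6,"y": 0.0,"z": -36.0,"ax": 0.0,"ay": 0.63,"az": 0.0,"grip": 0.38},
    {"x": -44.0,"y": 0.0,"z": -40.0,"ax": 0.0,"ay": 0.7,"az": 0.0,"grip": 0.38},
    {"x": -48.4,"y": 0.0,"z": -44.0,"ax": 0.0,"ay": 0.77,"az": 0.0,"grip": 0.38},
    {"x": -52.8,"y": 0.0,"z": -48.0,"ax": 0.0,"ay": 0.84,"az": 0.0,"grip": 0.38},
  ],
)

```text
time_s: 2.5
eef_pos: [0.4555, -0.1617, 0.2566]
eef_rot: [-0.699, 0.7, 0.104, -0.103]
wrist_force: [-0.2, 1.6, 0.7]
opening: 0.618
```

Run:
```python
from mv import *
t=W(A,(-.132+.0265,0,.18))
print(delta(t,chestR(1)))
```

```text
(array([-0.11,  7.66, -5.58]), array([0.001, 0.061, 0.001]))
```

Request:
apply_moves(
  increments=[
    {"x": -0.1,"y": 2.6,"z": -2.8,"ax": 0.0,"ay": 0.06,"az": 0.0,"grip": 0.38},
    {"x": -0.1,"y": 5.2,"z": -5.6,"ax": 0.0,"ay": 0.06,"az": 0.0,"grip": 0.38},
    {"x": -0.1,"y": 7.7,"z": -5.6,"ax": 0.0,"ay": 0.06,"az": 0.0,"grip": 0.38},
    {"x": -0.1,"y": 7.7,"z": -5.6,"ax": 0.0,"ay": 0.06,"az": 0.0,"grip": 0.38},
  ],
)

```text
time_s: 3.0
eef_pos: [0.4694, -0.215, 0.1776]
eef_rot: [0.703, -0.701, -0.081, 0.083]
wrist_force: [0.4, 0.5, -0.0]
opening: 0.625
```

Run:
```python
from mv import *
p,r,o=cur();print(p,o["opening"],o["time_s"],o["wrist_force"],r.as_matrix().round(3))
t=W(A,(-.132+.0265,0,.18))
print(delta(t,chestR(1)))
im=vision.camera("side");zoom(im,240,110,440,260,4,"pics/s2.png")
im=vision.camera("top");zoom(im,290,110,450,260,4,"pics/t2.png")
```

```text
[ 0.46944848 -0.21499413  0.17759233] 0.6250956836855313 3.0 [ 0.36468002  0.54844347 -0.04176466] [[ 0.973 -0.003 -0.23 ]
 [ 0.23   0.003  0.973]
 [-0.002 -1.     0.003]]
(array([ 0.1 , -0.24, -0.07]), array([-0.003,  0.   , -0.002]))
```

View pics/s2.png

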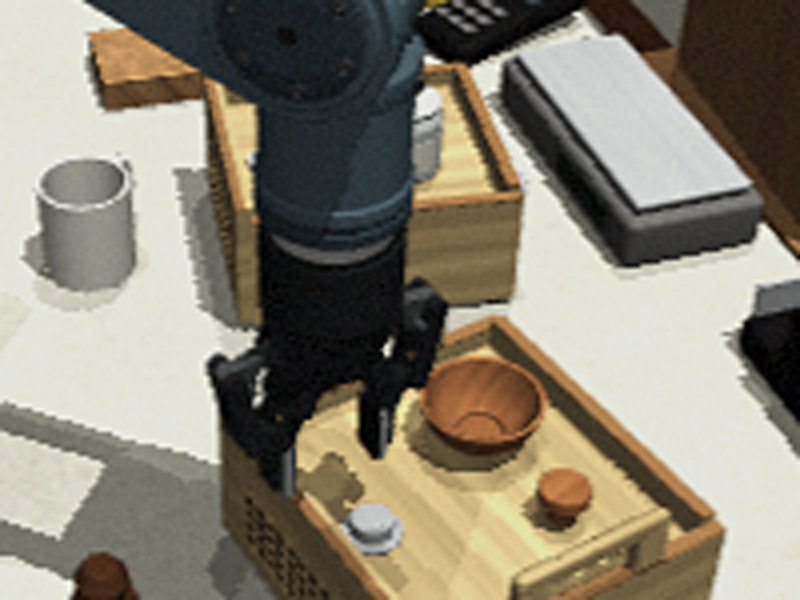

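View pics/t2.png

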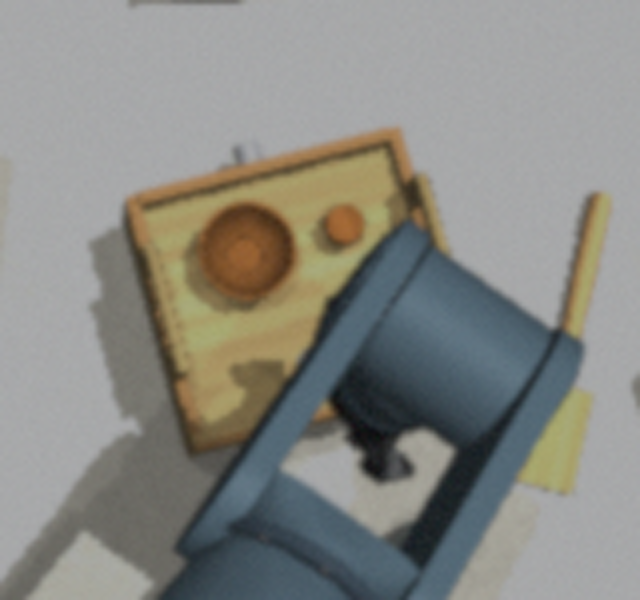

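```bash
cat > ov.py <<'E'
from mv import *
import sys
def ov(name,g,adv,box,s=6):
    p,r,o=cur();im=vision.camera("side");im=cv2.resize(im,None,fx=s,fy=s,interpolation=cv2.INTER_CUBIC)
    for sg in(-1,1):
        for y in(adv,adv-.02):
            q=[p+r.apply([sg*a,y,w]) for a,w in((g/2,-.011),(g/2,.011),(g/2+.0145,.011),(g/2+.0145,-.011))]
            cv2.polylines(im,[((proj("side",np.array(q))+.5)*s).astype(np.int32)],True,(255,0,0) if y==adv else (0,255,0),1)
    for y in(0,):
        q=[W(A,(-.072+.013*np.cos(t),.013*np.sin(t),.099)) for t in np.linspace(0,6.28,20)]
        cv2.polylines(im,[((proj("side",np.array(q))+.5)*s).astype(np.int32)],True,(0,0,255),1)
    b=box;cv2.imwrite(name,im[b[1]*s:b[3]*s,b[0]*s:b[2]*s,::-1])
E
python3 - <<'E'
from ov import *
ov("pics/o1.png",.053,.025,(280,180,380,260),8)
E
```

```text
(no output)
```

View pics/o1.png

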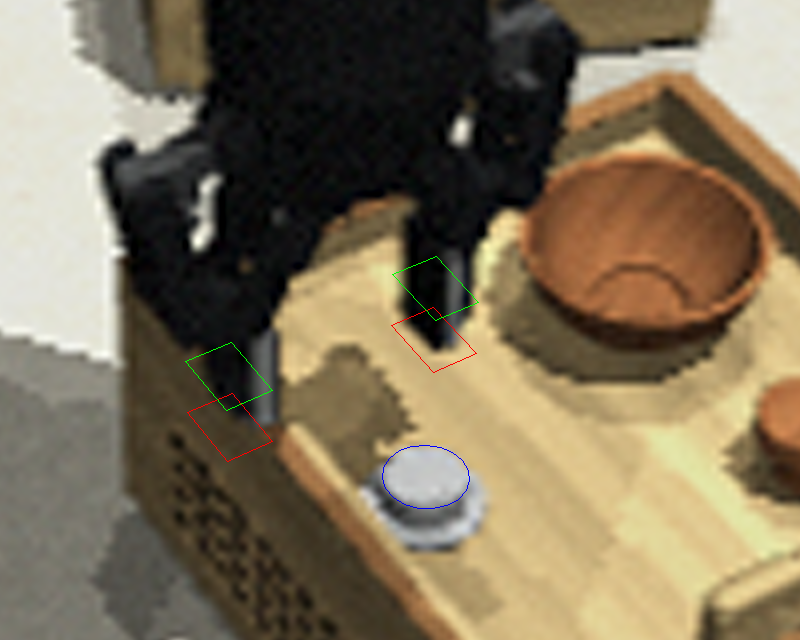

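Request:
apply_moves(
  increments=[
    {"x": 0.1,"y": 1.5,"z": -0.1,"ax": 0.0,"ay": 0.0,"az": 0.0,"grip": 0.38},
    {"x": 0.1,"y": 3.0,"z": -0.1,"ax": 0.0,"ay": 0.0,"az": 0.0,"grip": 0.38},
    {"x": 0.1,"y": 4.5,"z": -0.1,"ax": 0.0,"ay": 0.0,"az": 0.0,"grip": 0.38},
    {"x": 0.1,"y": 4.5,"z": -0.1,"ax": 0.0,"ay": 0.0,"az": 0.0,"grip": 0.38},
  ],
)

```text
time_s: 3.65
eef_pos: [0.4715, -0.2157, 0.1338]
eef_rot: [0.703, -0.702, -0.082, 0.083]
wrist_force: [-0.6, -0.0, 0.2]
opening: 0.62
```

Run:
```python
from ov import *
p,r,o=cur();print(p,o["opening"],o["time_s"],o["wrist_force"])
print(delta(W(A,(-.132+.0265,0,.122)),chestR(1)))
ov("pics/o2.png",.053,.017,(280,190,380,260),8)
```

```text
[ 0.47152899 -0.2156578   0.13384881] 0.6196703441684597 3.65 [-0.6137672  -0.02311813  0.17998339]
(array([-0.08,  1.18,  0.04]), array([-0.001,  0.002, -0.001]))
```

View pics/o2.png

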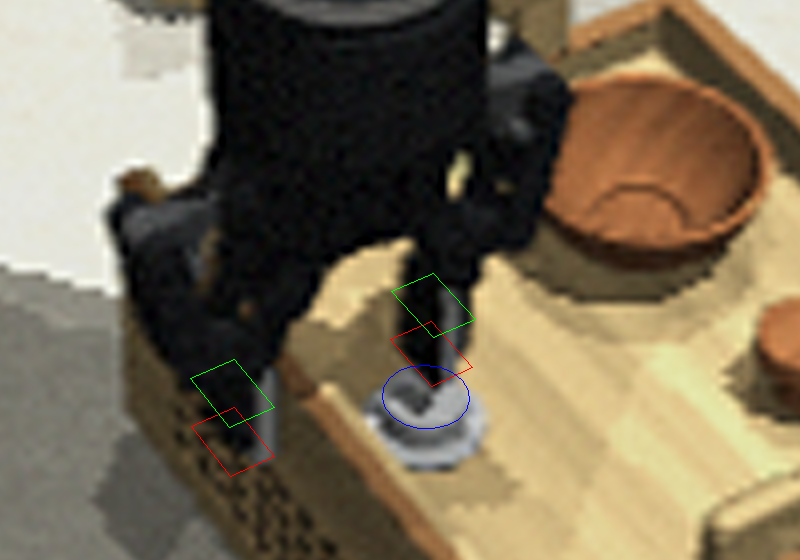

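Request:
apply_moves(
  increments=[
    {"x": -0.1,"y": 0.8,"z": 0.0,"ax": 0.0,"ay": 0.0,"az": 0.0,"grip": 0.38},
    {"x": -0.1,"y": 1.5,"z": 0.0,"ax": 0.0,"ay": 0.0,"az": 0.0,"grip": 0.38},
    {"x": -0.1,"y": 1.7,"z": 0.0,"ax": 0.0,"ay": 0.0,"az": 0.0,"grip": 0.38},
    {"x": -0.1,"y": 1.7,"z": 0.0,"ax": 0.0,"ay": 0.0,"az": 0.0,"grip": 0.38},
  ],
)

```text
time_s: 4.2
eef_pos: [0.4712, -0.2164, 0.118]
eef_rot: [-0.702, 0.702, 0.083, -0.082]
wrist_force: [-0.9, 1.1, 2.5]
opening: 0.62
```

Run:
```python
from ov import *
p,r,o=cur();print(p,o["opening"],o["time_s"],o["wrist_force"])
ov("pics/o3.png",.053,.017,(280,190,380,260),8)
for i in range(3):
  vision.camera("side");print(ctrl.get_obs()["wrist_force"])
print(delta(W(A,(-.132+.0265,0,.122)),chestR(1)))
```

```text
[ 0.47118222 -0.21643665  0.11795417] 0.6196704245057947 4.2 [-0.91936007  1.05527863  2.51836951]
[-0.5584464   0.85020153  1.53678661]
[-2.15229096 -0.22220022  2.68557146]
[-0.70391804 -0.16785047  2.68876895]
(array([-0.03, -0.4 ,  0.11]), array([0.   , 0.002, 0.001]))
```

View pics/o3.png

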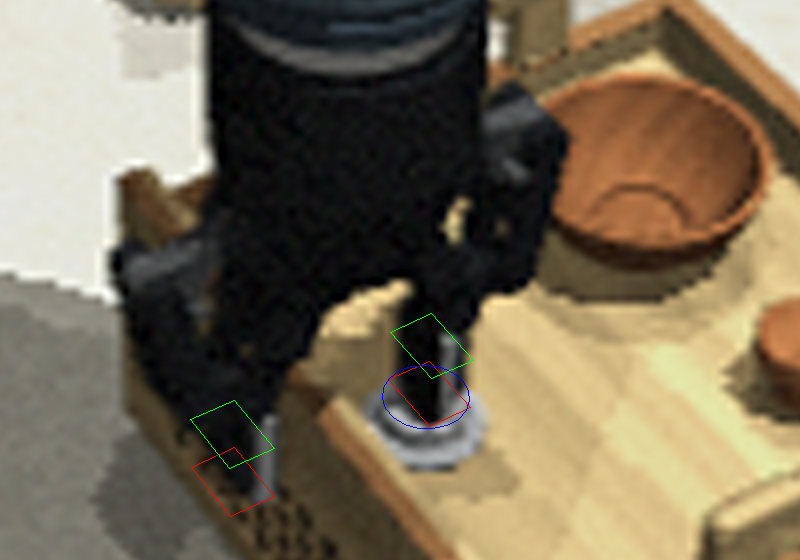

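Request:
apply_moves(
  increments=[
    {"x": 0.0,"y": 0.4,"z": 0.1,"ax": 0.0,"ay": 0.0,"az": 0.0,"grip": 0.38},
    {"x": 0.0,"y": 0.7,"z": 0.1,"ax": 0.0,"ay": 0.0,"az": 0.0,"grip": 0.38},
    {"x": 0.0,"y": 0.7,"z": 0.1,"ax": 0.0,"ay": 0.0,"az": 0.0,"grip": 0.38},
    {"x": 0.0,"y": 0.7,"z": 0.1,"ax": 0.0,"ay": 0.0,"az": 0.0,"grip": 0.38},
  ],
)

```text
time_s: 4.9
eef_pos: [0.4707, -0.2162, 0.1114]
eef_rot: [-0.702, 0.703, 0.082, -0.082]
wrist_force: [-5.8, -1.6, 6.0]
opening: 0.617
```

Run:
```python
from ov import *
p,r,o=cur();print(p,o["opening"],o["time_s"],o["wrist_force"])
ov("pics/o4.png",.053,.0195,(280,190,380,260),8)
for i in range(2):
  vision.camera("side");o=ctrl.get_obs();print(r.inv().apply(o["wrist_force"]))
print(delta(W(A,(-.132+.0265,0,.122)),chestR(1)))
```

```text
[ 0.47072827 -0.21617137  0.1113815 ] 0.6168669506110401 4.9 [-5.81607034 -1.57635832  6.04036157]
[-5.05769285 -6.64564716 -1.53764912]
[-4.68297729 -7.43656639 -1.2814676 ]
(array([ 0.01, -1.07,  0.07]), array([ 0.001,  0.002, -0.   ]))
```

View pics/o4.png

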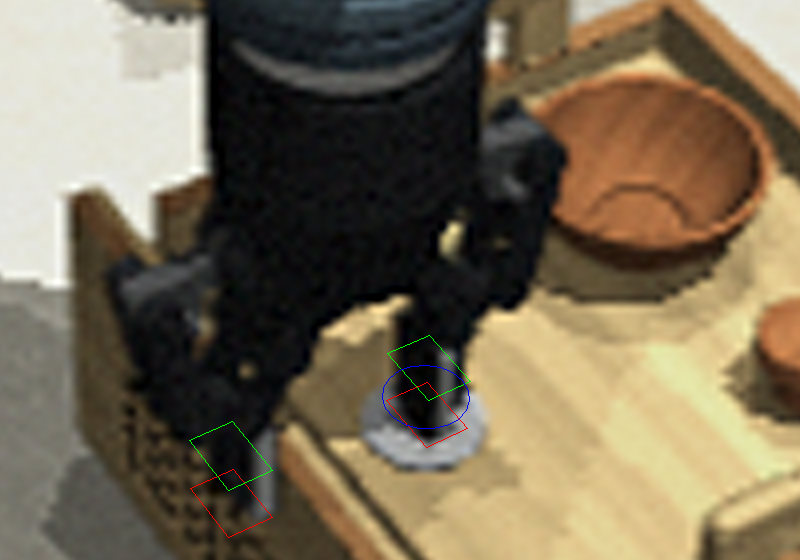

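Request:
apply_moves(
  increments=[
    {"x": 0.0,"y": -0.4,"z": 0.0,"ax": 0.0,"ay": 0.0,"az": 0.0,"grip": 0.38},
    {"x": 0.0,"y": -0.8,"z": 0.0,"ax": 0.0,"ay": 0.0,"az": 0.0,"grip": 0.38},
    {"x": 0.0,"y": -1.0,"z": 0.0,"ax": 0.0,"ay": 0.0,"az": 0.0,"grip": 0.38},
    {"x": -0.2,"y": -1.0,"z": 0.0,"ax": 0.0,"ay": 0.0,"az": 0.0,"grip": 0.38},
    {"x": -0.4,"y": -1.0,"z": 0.0,"ax": 0.0,"ay": 0.0,"az": 0.0,"grip": 0.38},
    {"x": -0.6,"y": -1.0,"z": 0.0,"ax": 0.0,"ay": 0.0,"az": 0.0,"grip": 0.38},
    {"x": -0.8,"y": -1.0,"z": 0.0,"ax": 0.0,"ay": 0.0,"az": 0.0,"grip": 0.38},
    {"x": -1.0,"y": -1.0,"z": 0.0,"ax": 0.0,"ay": 0.0,"az": 0.0,"grip": 0.38},
  ],
)

```text
time_s: 6.05
eef_pos: [0.4607, -0.2182, 0.1212]
eef_rot: [-0.702, 0.703, 0.082, -0.082]
wrist_force: [-3.4, 1.2, 1.8]
opening: 0.619
```

Run:
```python
from ov import *
p,r,o=cur();print(p,o["opening"],o["time_s"],o["wrist_force"])
ov("pics/o5.png",.053,.0195,(280,190,380,260),8)
for i in range(2):
  vision.camera("side");o=ctrl.get_obs();print(r.inv().apply(o["wrist_force"]))
print(delta(W(A,(-.132+.0265,0,.122)),chestR(1)))
```

```text
[ 0.4606767  -0.21818824  0.12117584] 0.6185174608491604 6.05 [-3.43272362  1.22849194  1.76181099]
[-3.41390264 -0.91120235  2.98121678]
[-4.11210259 -1.26682011  3.39054113]
(array([ 1.04, -0.09,  0.04]), array([ 0.001,  0.001, -0.001]))
```

View pics/o5.png

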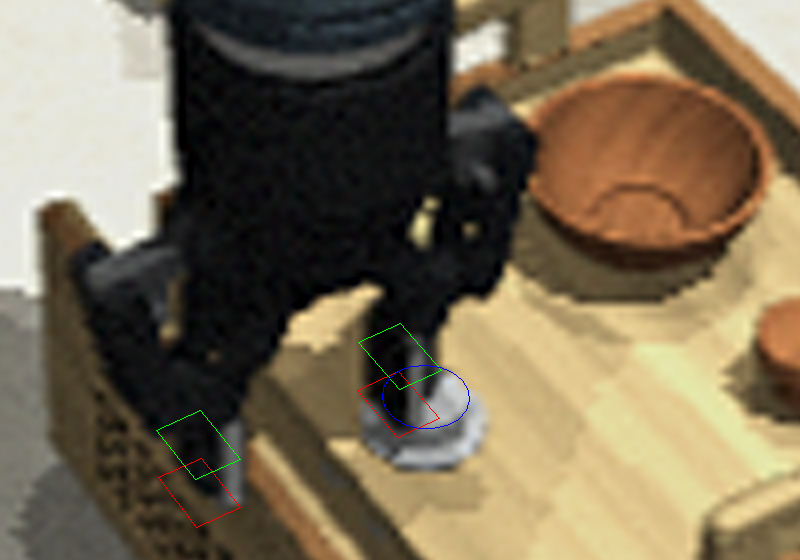

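Request:
apply_moves(
  increments=[
    {"x": -0.2,"y": 0.0,"z": 0.0,"ax": 0.0,"ay": 0.0,"az": 0.0,"grip": 0.38},
    {"x": -0.4,"y": 0.0,"z": 0.0,"ax": 0.0,"ay": 0.0,"az": 0.0,"grip": 0.38},
    {"x": -0.6,"y": 0.0,"z": 0.0,"ax": 0.0,"ay": 0.0,"az": 0.0,"grip": 0.38},
    {"x": -0.8,"y": 0.0,"z": 0.0,"ax": 0.0,"ay": 0.0,"az": 0.0,"grip": 0.38},
    {"x": -0.95,"y": 0.0,"z": 0.0,"ax": 0.0,"ay": 0.0,"az": 0.0,"grip": 0.38},
    {"x": -1.1,"y": 0.0,"z": 0.0,"ax": 0.0,"ay": 0.0,"az": 0.0,"grip": 0.38},
    {"x": -1.25,"y": 0.0,"z": 0.0,"ax": 0.0,"ay": 0.0,"az": 0.0,"grip": 0.38},
    {"x": -1.4,"y": 0.0,"z": 0.0,"ax": 0.0,"ay": 0.0,"az": 0.0,"grip": 0.38},
    {"x": -1.55,"y": 0.0,"z": 0.0,"ax": 0.0,"ay": 0.0,"az": 0.0,"grip": 0.38},
    {"x": -1.7,"y": 0.0,"z": 0.0,"ax": 0.0,"ay": 0.0,"az": 0.0,"grip": 0.38},
    {"x": -1.7,"y": 0.0,"z": 0.0,"ax": 0.0,"ay": 0.0,"az": 0.0,"grip": 0.38},
  ],
)

```text
time_s: 7.58
eef_pos: [0.444, -0.2222, 0.1212]
eef_rot: [-0.702, 0.703, 0.082, -0.082]
wrist_force: [0.2, 0.1, 1.1]
opening: 0.62
```

Run:
```python
from ov import *
p,r,o=cur();print(p,o["opening"],o["time_s"],o["wrist_force"])
ov("pics/o6.png",.053,.0195,(270,190,370,260),8)
for i in range(2):
  vision.camera("side");o=ctrl.get_obs();print(r.inv().apply(o["wrist_force"]))
print(delta(W(A,(-.132+.0265,0,.122)),chestR(1)))
```

```text
[ 0.44396294 -0.22220802  0.12117594] 0.6202706245994023 7.575 [0.18251548 0.14682045 1.11190856]
[-1.18713711 -0.40361693 -0.11878694]
[1.04331072 0.65510122 0.29465911]
(array([ 2.74, -0.08,  0.04]), array([ 0.001,  0.001, -0.001]))
```

View pics/o6.png

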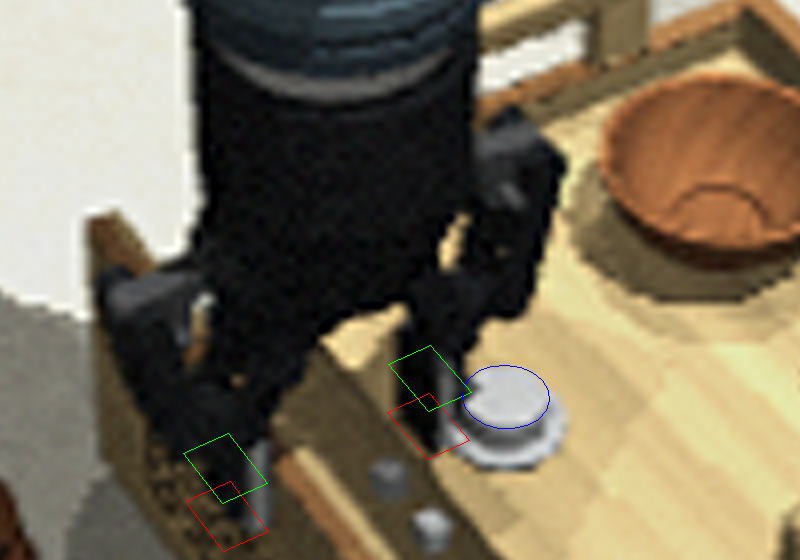

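Request:
apply_moves(
  increments=[
    {"x": -0.3,"y": 0.0,"z": 0.0,"ax": 0.0,"ay": 0.0,"az": 0.0,"grip": 0.38},
    {"x": -0.4,"y": -1.0,"z": 0.0,"ax": 0.0,"ay": 0.0,"az": 0.0,"grip": 0.38},
    {"x": -0.4,"y": -3.0,"z": 0.0,"ax": 0.0,"ay": 0.0,"az": 0.0,"grip": 0.38},
    {"x": -0.4,"y": -7.0,"z": 0.0,"ax": 0.0,"ay": 0.0,"az": 0.0,"grip": 0.38},
    {"x": -0.4,"y": -12.0,"z": 0.0,"ax": 0.0,"ay": 0.0,"az": 0.0,"grip": 0.38},
    {"x": -0.4,"y": -15.0,"z": 3.0,"ax": 0.0,"ay": 0.0,"az": 0.0,"grip": 0.38},
    {"x": -0.4,"y": -15.0,"z": 8.0,"ax": 0.0,"ay": 0.0,"az": 0.0,"grip": 0.38},
    {"x": -0.4,"y": -15.0,"z": 13.0,"ax": 0.0,"ay": 0.0,"az": 0.0,"grip": 0.38},
    {"x": -0.4,"y": -15.0,"z": 18.0,"ax": 0.0,"ay": 0.0,"az": 0.0,"grip": 0.38},
    {"x": -0.4,"y": -15.0,"z": 23.0,"ax": 0.0,"ay": 0.0,"az": 0.0,"grip": 0.38},
    {"x": -0.4,"y": -15.0,"z": 28.0,"ax": 0.0,"ay": 0.0,"az": 0.0,"grip": 0.38},
    {"x": -0.4,"y": -15.0,"z": 28.0,"ax": 0.0,"ay": 0.0,"az": 0.0,"grip": 0.38},
  ],
)

```text
time_s: 9.22
eef_pos: [0.3746, 0.0519, 0.2717]
eef_rot: [-0.702, 0.702, 0.084, -0.084]
wrist_force: [0.6, -0.9, -0.1]
opening: 0.623
```

Run:
```python
from h import *
from fit import A,W
o=ctrl.get_obs();print(o["eef_pos"],o["time_s"],o["wrist_force"],np.abs(o["dq"]).max())
im={c:vision.camera(c) for c in P}
zoom(im["side"],240,170,440,320,4,"pics/s7.png");zoom(im["top"],300,130,440,270,4,"pics/t7.png")
uv={}
for c in P:
    r=pinpoint(c,"chest_edge");print(c,[(a["xy"],a["p"]) for a in r[:2]]);uv[c]=np.array(r[0]["xy"])
X=tri(uv).x;c,s=np.cos(A[2]),np.sin(A[2]);d=X[:2]-A[:2];print(X,"open",-(c*d[0]+s*d[1])-.112)
for k in(.02,.03,.04,.05):print(k,[proj(cc,W(A,(-.112-k,yy,.114)))[0].round(1) for cc in P for yy in(.115,-.115)])
```

```text
[0.37458004 0.05194895 0.27165512] 9.225 [ 0.57071816 -0.86123111 -0.08126999] 0.07070679639081451
side [([305.5, 247.9], 0.93)]
top [([373.8, 226.3], 0.56)]
[ 0.42899779 -0.21745055  0.10238309] open 0.03447698952977522
0.02 [array([287. , 214.8]), array([338.7, 278.8]), array([340.4, 228.2]), array([411.1, 209.3])]
0.03 [array([283.4, 216.3]), array([334.7, 280.8]), array([341.2, 231.3]), array([412. , 212.3])]
0.04 [array([279.8, 217.7]), array([330.7, 282.7]), array([342.1, 234.5]), array([412.9, 215.4])]
0.05 [array([276.1, 219.2]), array([326.7, 284.7]), array([343. , 237.6]), array([413.8, 218.5])]
```

View pics/s7.png

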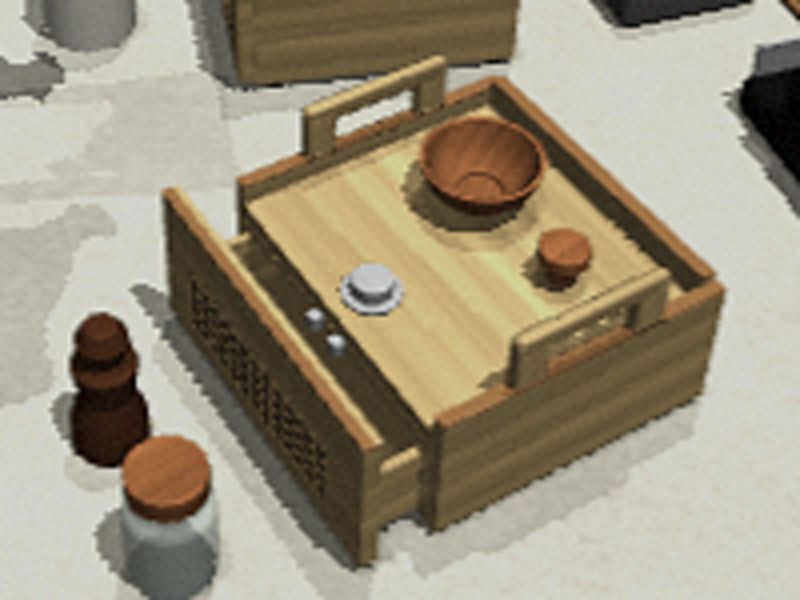

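View pics/t7.png

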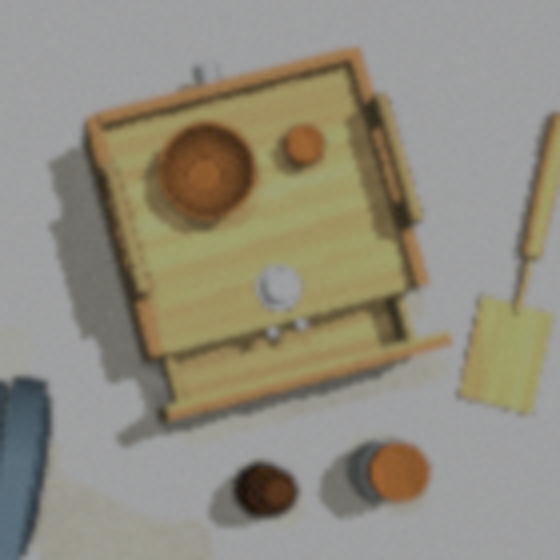

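Run:
```python
from bench import ticket
print(ticket.hand_in())
```

```text
the job is handed in; nothing more can be done
None
```

The drawer is open about 4 cm with its key up, and I handed the job in at about 9.3 s. I have no verdict from the judge.

- **Press and catch:** I set the gripper tool-down with one fingertip over the key and the other about 2 cm in front of the front board, by my pose fit of the chest. I pressed the key about 7 mm. The drawer sprang out and stopped on the waiting finger, which read about 5 N along the opening direction with the key still down.
- **Easing out:** I raised the tips about 1 cm off the key, then backed away at under 2 cm/s, with the drawer following until its push on the finger had dropped to nothing. Then I withdrew up and to the side.

**Last checks:**
- **Opening:** the board's corners in the side picture put the opening at about 39–40 mm. The pinpoint network gave 34 mm, but its triangulated height was also 12 mm off, so I trust the corners.
- **Surroundings:** in the last pictures the key is up, and the jar, mill, bowl and knob look unmoved.
- **Robot:** it was well clear of everything and almost still, and the wrist force was back to noise.
- **Not measured:** I could not time the catch itself. The 2 cm comes from the finger's position and from a picture taken just afterwards.
- **Refused call:** my first move call was rejected as invalid input, and nothing moved.

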